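# Sweep the kiln posts into the catch frame

## Robot

A 6-joint arm with a two-finger parallel gripper is mounted at the origin on a cart in front of the work surface, level with it; the furniture and walls round the work are solid. World frame = base frame: x ahead of the robot, y to its left, z up, the work surface at z = 0. Lengths are in mm, angles in rad, forces in N, time in s.
With the tool pointing down it reaches from about 350 to 875 mm from the base axis. Payload 4.2 kg.
Tool frame: the origin (TCP) lies midway between the tips of the shut fingers; the grasp point (between the pads) lies 19 mm behind it; z points along the fingers, y is the line along which they close (so a half turn about z gives the same grasp; the last joint's range is limited). The gripper opens to 87 mm and grips with 3 to 60 N. Pads are 19 mm wide; open, the fingers measure 117 mm over their backs; the gripper's body (75 mm by 190 mm) begins 51 mm behind the grasp point.
Start: joints at [-0.977, 0.385, 0.008, 0, -1.194, -0.259], TCP at [205.377, -590.271, 222.55] pointing down, gripper open.
Joint ranges: [-3.14, 3.14], [-1.21, 2.06], [-1.07, 1.41], [-3.16, 2.05], [-2.99, -0.16], [-3.1, 3.1]. Speed limits (rad/s): [2.79, 2.79, 3.14, 3.14, 3.14, 3.14].

## Interface

Orientations are given as a unit quaternion [x, y, z, w].
In Python, from cell import * gives the robot as it stands.
- The arm moves only by the tool move_arm, never from a script. Its argument "deltas" is a list that holds one entry, the list of rows, each a list of 4 numbers: the shift along the tool's x, y, z in cm, then the turn about the tool's z in degrees. A call has 1 to 5 rows; each row is the pose to reach, as a shift and turn from the pose commanded when the call began, along the tool's axes at that moment; what a row does not reach only later rows make up. A row lasts 1/12 s, in which the tool goes at most 41.7 mm and 7.16 degrees, less where a joint would pass 70% of its speed; a pose out of reach is approached as far as the arm can. A call with a gripper value outside its range is refused whole. "jaw" is the finger opening in cm, from 0 to 8.7, set as the call begins (left out, the last holds). The fingers move at their own pace and stop on an object; "grip_force" is the grip in N (left out, the last holds). Time passes only in rows, so rows that repeat a pose let the fingers close. It gives the time, the measured TCP pose, the force, the opening and the grip force at its end, in the units of the state.
- get_obs(): the state, without advancing time (a new reading comes with each control period).
- read_camera(name): name is "scene" or "side" or "wrist"; returns a dict with "img" (480x640x3 uint8, blue, green, red), "range_z" (480x640 float32, mm along the optical axis (not along the pixel's ray), 0 where there is no reading), "intrinsics" (3x3 intrinsics, pixels), "dist_coeffs" ([k1, k2, p1, p2, k3] as OpenCV has them; the pictures are not rectified), "origin" and "attitude" of the camera in the world. Camera axes: x right, y down, z forward; pixel columns grow to the right and rows downward; lengths in mm; the calibration is good to about 2 mm. A picture is of the moment at which its call begins.
- job_done(): hands the job in; it is judged then, once.
The state is a dict: "clock": time; "q": joint angles; "joint_velocities": joint speeds; "tau": joint torques, N m; "tcp_pos": TCP position; "orientation": TCP orientation; "wrist_force": force on the tool from outside, world axes, zero at the start; "torque": the same for the moment, N m; "gripper_width": opening from 0.0 (shut) to 1.0 (fully open); "grip_force": force on a finger pad.
Only numpy, scipy, OpenCV 4.12 (cv2) and the standard library are available. Lean on these libraries where they do the work, as an engineer would, in place of code of your own. Each camera call takes 0.05 s, during which the arm holds its last target. There are 200 camera calls.

## Task

Clear the plaster slab: using the fingers as a broom, sweep the three short terracotta kiln posts along the slab through the open side of the three-sided wooden frame, until all three stand wholly inside it. Only push them: do not take them between the fingers, lift them or tip them over. Leave the maker's stamp that stands among them, and everything else, where it is.

Things in the scene. Friction and masses are not known exactly. Their poses are not given: they have to be found in the camera images.
- post_1: short hollow kiln post of plain terracotta: a standing round tube 38 mm in diameter and 28 mm high with an 18 mm blind bore, about 60 g; stands upright on the slab. Origin: centre of its underside, z up. One of three alike
- post_2: short hollow kiln post of plain terracotta: a standing round tube 38 mm in diameter and 28 mm high with an 18 mm blind bore, about 60 g; stands upright on the slab. Origin: centre of its underside, z up. One of three alike
- post_3: short hollow kiln post of plain terracotta: a standing round tube 38 mm in diameter and 28 mm high with an 18 mm blind bore, about 60 g; stands upright on the slab. Origin: centre of its underside, z up. One of three alike
- frame: three-sided frame of pale wood without a floor, fixed to the slab beyond the posts: outside 105 mm (its x) by 190 mm (its y), 30 mm high, walls 10 mm. Origin: centre of its outline, on the slab. Open side faces its -x, at x = -52.5 mm, towards the posts; inner faces: back wall x = +42.5 mm, sides y = +-85 mm. A 14 mm glue block, 12 mm high, fills each back corner
- stamp: maker's stamp, a plain waisted clay-coloured stick standing upright, 21 mm in diameter and 56 mm high, thinner and taller than the posts and in one row with them; it tips easily. Origin: centre of its underside. Leave it alone
- lid_left: white knobbed pot lid, 68 mm in diameter, 41 mm high, at the left end of the slab; origin: centre of its underside. Leave it alone
- lid_right: white knobbed pot lid, 70 mm in diameter, 41 mm high, at the right end of the slab; origin: centre of its underside. Leave it alone
- brush: wooden-handled brush lying flat near the slab's near edge, 183 mm along its x, 20 mm wide, 12 mm high; origin: its middle, underside. Leave it alone
- tile: glaze test tile lying flat near the slab's far right corner, 62 x 32 x 7 mm; origin: centre of its underside. Leave it alone

How it is judged:
By the outcome, as a careful person would: the job done as asked, in the order asked, and still so for the second after the job is handed in, with the robot touching nothing.
It also fails if it takes over 72 s, if anything falls off the work surface, if the arm or the gripper's body presses on something with over 40 N, if the wrist force passes 120 N, or if a joint passes its speed limit or range.

## Working session

There is one attempt and no reset: what is moved stays moved. The work goes in short steps, Python scripts to look and compute and a tool call to move; the robot and the scene stay as the last step left them, time stands still between calls to the robot, and variables do not carry over. Pictures are saved under pics/ and viewed, at most 10 in all, crops included, and the job is handed in when it is done.

Besides the shell and the picture viewer there is one more tool, called after "Call:" as name(argument=value, ...) on one line, values as JSON. move_arm: Moves the arm, as the interface text tells. Its arguments: {"type":"object","properties":{"deltas":{"type":"array"},"jaw":{"type":"number"},"grip_force":{"type":"number"}},"required":["deltas"]}

```bash
ls; mkdir -p pics; python3 - <<'E'
from cell import *
import cv2,numpy as np
o=get_obs();print(o)
for n in("scene","side"):
    c=read_camera(n);cv2.imwrite(f"pics/{n}0.png",c["img"]);np.savez(f"{n}0.npz",**c)
    print(n,c["origin"],c["attitude"],c["intrinsics"],c["dist_coeffs"])
E
```

```text
pics
{'clock': 0.0, 'q': array([-9.77419219e-01,  3.85599418e-01,  6.58463351e-03, -5.15599970e-04,
       -1.19398104e+00, -2.58566408e-01]), 'joint_velocities': array([-6.51446156e-04,  1.02525779e-04,  9.59255887e-05,  7.59115134e-04,
       -1.55391843e-03, -1.34618586e-03]), 'tau': array([ 1.82212630e-04, -3.90665925e+01,  1.87404031e+01,  4.21995386e+00,
        1.09686772e-02, -1.81639116e-04]), 'tcp_pos': array([ 205.16518126, -589.71371667,  221.41514452]), 'orientation': array([-1.66530634e-01,  9.86035639e-01,  1.10047910e-03, -2.36225554e-04]), 'wrist_force': array([-0.31491964, -0.31572043, -0.13297377]), 'torque': array([-0.02706418,  0.00761061, -0.03161488]), 'grip_force': 0.0, 'gripper_width': 1.0021284108500463}
scene [145.90295186 747.76497607 447.61363654] [-0.20479387  0.8395937  -0.48858699  0.12010264] [[518.70331498   0.         325.53469094]
 [  0.         518.70331498 239.72533628]
 [  0.           0.           1.        ]] [0.02578361 0.         0.         0.         0.        ]
side [149.78592943 601.99706126 608.82614059] [-0.27216254  0.88008631 -0.37307126  0.11042408] [[519.59563383   0.         318.65871333]
 [  0.         519.59563383 243.40096684]
 [  0.           0.           1.        ]] [-0.15106648  0.          0.          0.          0.        ]
```

View pics/scene0.png

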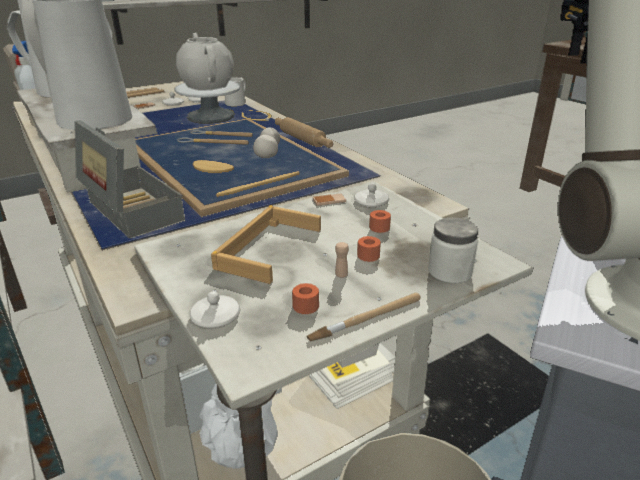

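View pics/side0.png

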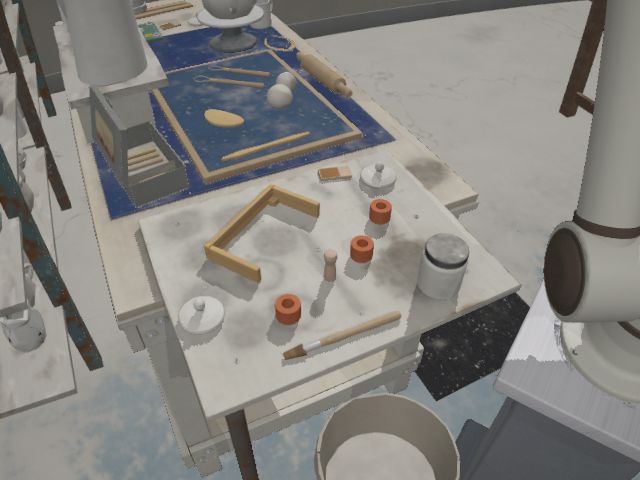

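The scene shows posts at about (306,298), (369,249) and (379,221), and the stamp at (342,260). The frame's mouth faces the posts, with tips at (271,272) and (320,222). The lids are at (214,312) and (372,198), and there is also a jar at (453,250).

```bash
cat > h.py <<'E'
import numpy as np,cv2
from scipy.spatial.transform import Rotation as R
def ray(c,px,z):
    px=np.asarray(px,float).reshape(-1,1,2)
    u=cv2.undistortPoints(px,c["intrinsics"],c["dist_coeffs"])[:,0]
    d=R.from_quat(c["attitude"]).apply(np.c_[u,np.ones(len(u))])
    return c["origin"]+d*((z-c["origin"][2])/d[:,2])[:,None]
def cloud(c):
    v,u=np.mgrid[0:480,0:640]
    n=cv2.undistortPoints(np.c_[u.ravel(),v.ravel()].astype(float).reshape(-1,1,2),c["intrinsics"],c["dist_coeffs"])[:,0]
    z=c["range_z"].reshape(-1,1)
    return (c["origin"]+R.from_quat(c["attitude"]).apply(np.c_[n,np.ones(len(n))]*z)).reshape(480,640,3)
def posts(c):
    """centres of red blobs: circle fit of cloud points near the top"""
    P=cloud(c);h=cv2.cvtColor(c["img"],cv2.COLOR_BGR2HSV)
    m=(((h[...,0]<10)|(h[...,0]>174))&(h[...,1]>140)&(c["range_z"]>0)&(P[...,2]>3)&(P[...,2]<45)&(P[...,0]<900)).astype(np.uint8)
    n,l,s,_=cv2.connectedComponentsWithStats(m);out=[]
    for i in range(1,n):
        if s[i,4]<80: continue
        q=P[l==i];t=q[q[:,2]>24]
        if len(t)<10: t=q
        cc,r=cv2.minEnclosingCircle(t[:,:2].astype(np.float32))
        # colour silhouette: outline of top rim seen at z=28
        cs,_=cv2.findContours((l==i).astype(np.uint8),cv2.RETR_EXTERNAL,cv2.CHAIN_APPROX_NONE)
        out.append((s[i,4],np.round(cc,1),round(r,1),np.round(np.median(t,0),1),s[i,:4]))
    return out
E
python3 - <<'E'
from h import *
for n in("scene","side"):
    c=dict(np.load(n+"0.npz"));print(n)
    for p in posts(c):print(*p)
    P=cloud(c)
    z=P[...,2]
    # table noise
    fr={"scene":[(320,222),(271,272)],"side":[(318,207),(258,270)]}[n]
    h=cv2.cvtColor(c["img"],cv2.COLOR_BGR2HSV)
    s=(h[...,0]>10)&(h[...,0]<24)&(h[...,1]>90)&(P[...,0]>400)&(P[...,0]<800)&(abs(P[...,1])<330)&(c["range_z"]>0)
    f=s&(z>26)&(z<34)
    nn,l,st,_=cv2.connectedComponentsWithStats(f.astype(np.uint8))
    for i in range(1,nn):
        if st[i,4]>60:
            q=P[l==i];print("top",st[i],cv2.minAreaRect(q[:,:2].astype(np.float32)), np.median(q[:,2]))
            print(cv2.boxPoints(cv2.minAreaRect(q[:,:2].astype(np.float32))).round(1).tolist())
    ok=(c["range_z"]>0)&(P[...,0]>300)&(P[...,0]<800)&(abs(P[...,1])<350)
    g=ok&(z>5)&(z<200)
    nn,l,st,_=cv2.connectedComponentsWithStats(g.astype(np.uint8))
    for i in range(1,nn):
        if st[i,4]>60:
            q=P[l==i];print("obj",st[i],q.min(0).round(),q.max(0).round(),q.mean(0).round())
E
```

```text
scene
219 [442.3 -34.3] 19.3 [442.6 -31.6  27.4] [370 210  20  22]
260 [421.4  66.3] 17.9 [420.6  69.   27.7] [358 237  22  23]
460 [446.6 233.5] 18.0 [445.9 235.8  27.3] [293 284  25  29]
top [211 205 109  65 809] ((580.3984375, 117.89472961425781), (105.21292114257812, 192.0297393798828), 3.8857011795043945) 29.164048403434776
[[521.4000244140625, 210.10000610351562], [534.4000244140625, 18.5], [639.4000244140625, 25.700000762939453], [626.4000244140625, 217.3000030517578]]
obj [215 149  92  49 585] [ 694. -323.    5.] [796.   1.  13.] [ 744. -116.    8.]
obj [269 157  16  18  75] [ 739. -248.    5.] [ 799. -154.    7.] [ 766. -203.    6.]
obj [354 183  35  23 516] [ 466. -160.    6.] [534. -94.  41.] [ 496. -120.   17.]
obj [313 193  33  11 218] [ 547. -128.    5.] [609. -67.  10.] [578. -94.   7.]
obj [177 194   7  19  69] [796.  81.   6.] [800.  97.  40.] [799.  88.  23.]
obj [ 211  205  110   76 2607] [522.  18.   5.] [638. 216.  32.] [592. 130.  20.]
obj [369 210  22  21 382] [425. -54.   5.] [462. -15.  30.] [441. -29.  20.]
obj [428 217  27  60 678] [300.  20.   5.] [323.  8
[... 1219 characters left out ...]
318 166  34  14 336] [ 547. -127.    5.] [610. -62.  11.] [579. -94.   8.]
obj [ 204  184  116   98 2620] [523.  21.   5.] [639. 218.  34.] [597. 126.  22.]
obj [369 199  23  24 446] [426. -54.   5.] [464. -14.  31.] [443. -29.  22.]
obj [418 233  32  60 695] [300.  23.   5.] [323.  85.  85.] [309.  66.  63.]
obj [350 235  24  27 525] [405.  46.   5.] [443.  86.  31.] [422.  70.  22.]
obj [324 250  13  31 344] [430. 127.   5.] [449. 146.  58.] [437. 140.  36.]
obj [274 294  27  31 668] [429. 215.   5.] [467. 253.  31.] [446. 237.  22.]
obj [ 178  296   47   38 1401] [515. 276.   8.] [582. 344.  43.] [543. 314.  18.]
obj [282 310 120  50 958] [308. 140.   5.] [414. 300.  15.] [362. 226.  10.]
```

```bash
cat > plan.py <<'E'
import numpy as np
def plan(start,wps):
    """start x,y,z,theta (push heading deg; tool x points opposite); wps: x,y,z,theta,mm_per_row. Prints rows in calls of 5."""
    cur=np.array(start,float);rows=[]
    for x,y,z,t,s in wps:
        n=int(np.ceil(max(np.linalg.norm([x-cur[0],y-cur[1],z-cur[2]])/s,abs(t-cur[3])/7)))
        tgt=np.array([x,y,z,t])
        rows+=[cur+(tgt-cur)*k/n for k in range(1,n+1)];cur=tgt
    base=np.array(start,float)
    for i in range(0,len(rows),5):
        a=np.radians(base[3]+180);X=np.array([np.cos(a),np.sin(a)]);Y=np.array([np.sin(a),-np.cos(a)])
        out=[]
        for r in rows[i:i+5]:
            d=r-base;out.append([round(d[:2]@X/10,1),round(d[:2]@Y/10,1),round(-d[2]/10,1),round(-d[3])])
        print(str([out]).replace(" ",""))
        o=out[-1];p=X*o[0]*10+Y*o[1]*10
        base=base+[p[0],p[1],-o[2]*10,-o[3]]
    print("end",base.round(1).tolist())
def behind(p,t,g=27):
    a=np.radians(t);return p[0]-g*np.cos(a),p[1]-g*np.sin(a)
E
python3 - <<'E'
from plan import *; from h import *
c=dict(np.load("side0.npz"));P=cloud(c);z=P[...,2]
q=P[(z>4)&(z<20)&(P[...,0]>300)&(P[...,0]<425)&(P[...,1]>130)&(P[...,1]<310)]
print(cv2.boxPoints(cv2.minAreaRect(q[:,:2].astype(np.float32))).round())
b=(423,66);t=19.2
plan((205.4,-590.3,222.5,t),[(380,-300,160,t,38),(*behind(b,t,38),110,t,38),(*behind(b,t,38),8,t,25),(*behind((583,121.7),t),8,t,11),(*behind((583,121.7),t,45),8,t,20),(*behind((583,121.7),t,45),100,t,38)])
E
```

```text
[[306. 144.]
 [371. 113.]
 [451. 277.]
 [387. 308.]]
[[[np.float64(-2.6),np.float64(2.2),np.float64(0.6),0],[np.float64(-5.2),np.float64(4.3),np.float64(1.2),0],[np.float64(-7.8),np.float64(6.5),np.float64(1.9),0],[np.float64(-10.4),np.float64(8.7),np.float64(2.5),0],[np.float64(-13.0),np.float64(10.8),np.float64(3.1),0]]]
[[[np.float64(-2.6),np.float64(2.2),np.float64(0.6),0],[np.float64(-5.2),np.float64(4.4),np.float64(1.3),0],[np.float64(-7.8),np.float64(6.5),np.float64(1.9),0],[np.float64(-10.4),np.float64(8.7),np.float64(2.5),0],[np.float64(-13.0),np.float64(10.9),np.float64(3.2),0]]]
[[[np.float64(-1.3),np.float64(3.3),np.float64(0.4),0],[np.float64(-2.5),np.float64(6.6),np.float64(1.0),0],[np.float64(-3.7),np.float64(9.9),np.float64(1.4),0],[np.float64(-5.0),np.float64(13.2),np.float64(2.0),0],[np.float64(-6.2),np.float64(16.5),np.float64(2.4),0]]]
[[[np.float64(-1.2),np.float64(3.4),np.float64(0.6),0],[np.float64(-2.4),np.float64(6.7),np.float64(1.0),0],[np.float64(-3.7),np.float64(10.0),np.float64(1.6),0],[np.float64(-4.9),np.float64(13.3),np.float64(2.0),0],[np.float64(-6.1
[... 793 characters left out ...]
-0.0),0],[np.float64(-5.3),np.float64(0.0),np.float64(-0.0),0]]]
[[[np.float64(-1.1),np.float64(0.0),np.float64(-0.0),0],[np.float64(-2.2),np.float64(0.0),np.float64(-0.0),0],[np.float64(-3.2),np.float64(0.0),np.float64(-0.0),0],[np.float64(-4.3),np.float64(0.0),np.float64(-0.0),0],[np.float64(-5.4),np.float64(0.0),np.float64(-0.0),0]]]
[[[np.float64(-1.0),np.float64(0.0),np.float64(-0.0),0],[np.float64(-2.1),np.float64(0.0),np.float64(-0.0),0],[np.float64(-0.3),np.float64(0.0),np.float64(-0.0),0],[np.float64(-0.3),np.float64(0.0),np.float64(-3.1),0],[np.float64(-0.3),np.float64(0.0),np.float64(-6.2),0]]]
[[[np.float64(0.0),np.float64(0.0),np.float64(-3.0),0]]]
end [540.8, 106.8, 99.5, 19.2]
```

Call:
move_arm(deltas=[[[-2.6, 2.2, 0.6, 0], [-5.2, 4.3, 1.2, 0], [-7.8, 6.5, 1.9, 0], [-10.4, 8.7, 2.5, 0], [-13.0, 10.8, 3.1, 0]]], jaw=1.5)

```text
clock: 0.52
tcp_pos: [292.8, -443.8, 190.8]
orientation: [-0.166, 0.986, 0.001, -0.0]
wrist_force: [-0.1, -0.3, -0.3]
gripper_width: 0.707
grip_force: 0.0
```

Call:
move_arm(deltas=[[[-2.6, 2.2, 0.6, 0], [-5.2, 4.4, 1.3, 0], [-7.8, 6.5, 1.9, 0], [-10.4, 8.7, 2.5, 0], [-13.0, 10.9, 3.2, 0]]])

```text
clock: 0.93
tcp_pos: [380.1, -298.3, 159.2]
orientation: [-0.167, 0.986, 0.0, 0.0]
wrist_force: [0.7, 0.0, 0.2]
gripper_width: 0.323
grip_force: 0.0
```

Call:
move_arm(deltas=[[[-1.3, 3.3, 0.4, 0], [-2.5, 6.6, 1.0, 0], [-3.7, 9.9, 1.4, 0], [-5.0, 13.2, 2.0, 0], [-6.2, 16.5, 2.4, 0]]])

```text
clock: 1.35
tcp_pos: [383.4, -122.1, 135.0]
orientation: [-0.166, 0.986, 0.0, -0.0]
wrist_force: [0.6, 0.5, -0.2]
gripper_width: 0.18
grip_force: 0.0
```

Call:
move_arm(deltas=[[[-1.2, 3.4, 0.6, 0], [-2.4, 6.7, 1.0, 0], [-3.7, 10.0, 1.6, 0], [-4.9, 13.3, 2.0, 0], [-6.1, 16.6, 2.6, 0]]])

```text
clock: 1.77
tcp_pos: [386.7, 54.9, 109.6]
orientation: [-0.167, 0.986, 0.0, 0.0]
wrist_force: [0.4, -0.1, 0.2]
gripper_width: 0.17
grip_force: 0.0
```

Call:
move_arm(deltas=[[[0, 0, 2.0, 0], [0, 0, 4.0, 0], [0, 0, 6.1, 0], [0, 0, 8.1, 0], [0, 0, 10.1, 0]]])

```text
clock: 2.18
tcp_pos: [386.9, 53.3, 7.7]
orientation: [-0.167, 0.986, 0.0, 0.0]
wrist_force: [0.2, -0.3, -0.5]
gripper_width: 0.169
grip_force: 0.0
```

```bash
python3 - <<'E'
from cell import *
from h import *
print(get_obs()["tcp_pos"])
c=read_camera("side");cv2.imwrite("pics/s1.png",c["img"][150:390,180:500].repeat(2,0).repeat(2,1))
print(ray(c,[(285,353),(400,316)],6))
E
```

```text
[386.92046988  53.33143857   7.6711315 ]
[[410.1236795  291.38692121   6.        ]
 [309.60656049 144.69450841   6.        ]]
```

View pics/s1.png

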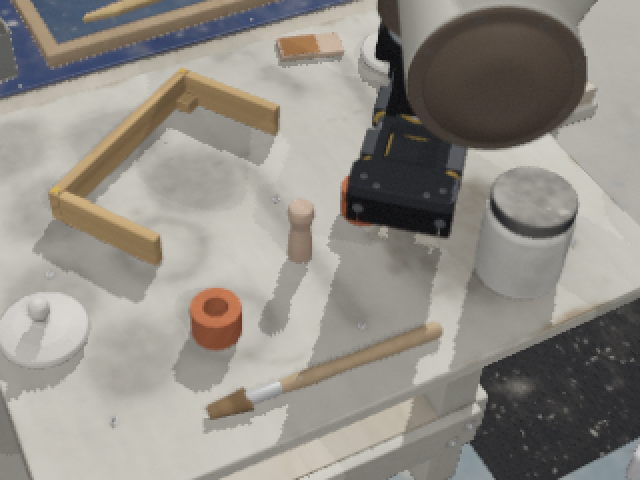

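The crop shows the gripper down behind post_2 (edge visible at crop (350,195)). It is clear of both the stamp at (300,230) and the jar.

Call:
move_arm(deltas=[[[-1.1, 0, 0, 0], [-2.2, 0, 0, 0], [-3.2, 0, 0, 0], [-4.3, 0, 0, 0], [-5.3, 0, 0, 0]]])

```text
clock: 2.65
tcp_pos: [437.9, 70.9, 9.0]
orientation: [-0.167, 0.986, 0.0, 0.0]
wrist_force: [0.2, -0.3, -0.7]
gripper_width: 0.173
grip_force: 0.1
```

Call:
move_arm(deltas=[[[-1.1, 0, 0, 0], [-2.2, 0, 0, 0], [-3.2, 0, 0, 0], [-4.3, 0, 0, 0], [-5.3, 0, 0, 0]]])

```text
clock: 3.07
tcp_pos: [487.9, 88.2, 8.8]
orientation: [-0.167, 0.986, 0.0, -0.0]
wrist_force: [-0.8, 0.5, 0.3]
gripper_width: 0.173
grip_force: 0.4
```

```bash
python3 - <<'E'
from cell import *
from h import *
for n in("scene","side"):
    c=read_camera(n)
    for p in posts(c):print(*p)
cv2.imwrite("pics/s2.png",c["img"][150:390,180:500].repeat(2,0).repeat(2,1))
E
```

```text
134 [443.3 -33.6] 17.3 [443.3 -32.   27.5] [371 211  19   9]
307 [512. 104.] 16.5 [508.1 108.6  27.3] [300 237  19  20]
589 [446.2 233.8] 18.2 [444.8 236.3  27.3] [293 284  25  29]
214 [443.  -28.5] 17.3 [435.6 -19.1  26.6] [370 207  21  17]
577 [447.8 234.2] 18.8 [446.3 234.8  28.1] [276 294  25  30]
```

View pics/s2.png

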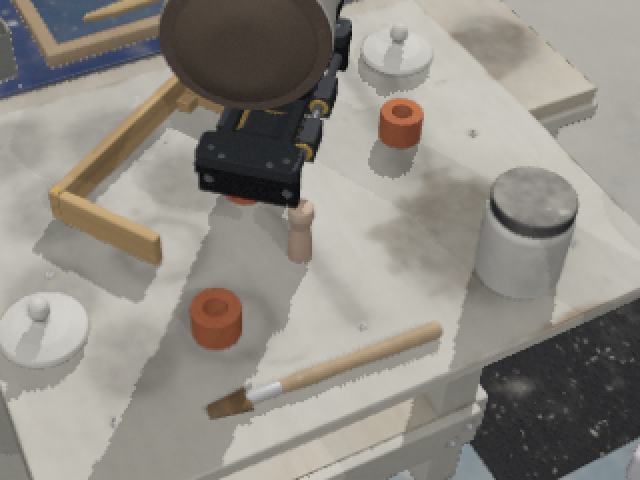

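Post_2 is moving ahead of the fingers and the stamp at crop (300,230) is untouched. Continuing the push.

Call:
move_arm(deltas=[[[-1.1, 0, 0, 0], [-2.2, 0, 0, 0], [-3.2, 0, 0, 0], [-4.3, 0, 0, 0], [-5.4, 0, 0, 0]]])

```text
clock: 3.58
tcp_pos: [538.2, 105.7, 8.5]
orientation: [-0.167, 0.986, -0.0, -0.0]
wrist_force: [0.0, -0.6, 0.1]
gripper_width: 0.172
grip_force: 0.2
```

Call:
move_arm(deltas=[[[-1.0, 0, 0, 0], [-2.1, 0, 0, 0], [-2.1, 0, 0, 0], [-0.3, 0, 0, 0], [-0.3, 0, -3.0, 0]]])

```text
clock: 4.0
tcp_pos: [533.3, 103.6, 33.1]
orientation: [-0.165, 0.986, -0.001, -0.008]
wrist_force: [-0.2, -0.8, -0.6]
gripper_width: 0.171
grip_force: 0.0
```

Call:
move_arm(deltas=[[[0, 0, -3.0, 0], [0, 0, -6.0, 0]]])

```text
clock: 4.17
tcp_pos: [539.6, 106.1, 99.0]
orientation: [-0.167, 0.986, -0.0, -0.001]
wrist_force: [0.4, 0.8, -0.4]
gripper_width: 0.171
grip_force: 0.0
```

```bash
sed -i 's/round(d\[:2\]@X\/10,1)/float(round(d[:2]@X\/10,1))/;s/round(d\[:2\]@Y\/10,1),round(-d\[2\]\/10,1)/float(round(d[:2]@Y\/10,1)),float(round(-d[2]\/10,1))/' plan.py
python3 - <<'E'
from cell import *
from h import *; from plan import *
o=get_obs();p=o["tcp_pos"];print(p,o["clock"])
for n in("scene","side"):
    c=read_camera(n)
    for q in posts(c):print(*q)
a=(444,-33.5);w=(490,66);t=65.2
plan((*p[:2],99,19.2),[(*behind(a,t,38),100,t,38),(*behind(a,t,38),8,t,30),(*behind(w,t),8,t,11)])
E
```

```text
[539.60090653 106.120862    99.04572699] 4.1667
113 [443.6 -33.4] 17.8 [442.8 -31.8  27.7] [371 211  19  11]
425 [585.9 124. ] 19.6 [584.4 127.1  27.4] [254 230  22  23]
524 [446.  233.2] 18.9 [445.7 236.1  27.4] [293 284  25  29]
210 [442.9 -28.5] 17.3 [438.2 -19.1  26.6] [370 207  21  17]
223 [583.7 128.1] 17.7 [576.5 137.3  26.9] [249 225  22  19]
94 [451.4 229.8] 9.3 [453.6 225.8  26. ] [281 299  13   9]
254 [443.3 238.2] 17.6 [436.8 247.   26.6] [276 306  25  18]
[[[2.3,-1.8,-0.0,-7],[4.6,-3.6,-0.0,-13],[7.0,-5.5,-0.0,-20],[9.3,-7.3,-0.1,-26],[11.6,-9.1,-0.1,-33]]]
[[[3.0,-0.3,0.0,-6],[5.9,-0.5,-0.0,-13],[5.9,-0.5,2.3,-13],[5.9,-0.5,4.6,-13],[5.9,-0.5,6.9,-13]]]
[[[0.0,-0.0,2.3,0],[-1.1,-0.0,2.3,0],[-2.2,-0.0,2.3,0],[-3.3,-0.0,2.3,0],[-4.4,-0.0,2.3,0]]]
[[[-1.1,-0.0,-0.0,0],[-2.2,-0.0,-0.0,0],[-3.3,-0.0,-0.0,0],[-4.4,-0.0,-0.0,0],[-5.4,-0.0,-0.0,0]]]
[[[-1.1,-0.0,-0.0,0],[-2.2,-0.0,-0.0,0]]]
end [478.1, 41.3, 8.0, 65.2]
```

Call:
move_arm(deltas=[[[2.3, -1.8, 0, -7], [4.6, -3.6, 0, -13], [7.0, -5.5, 0, -20], [9.3, -7.3, 0, -26], [11.6, -9.1, 0, -33]]])

```text
clock: 4.68
tcp_pos: [459.3, -18.5, 98.0]
orientation: [-0.442, 0.897, 0.0, -0.001]
wrist_force: [0.3, 0.0, 0.5]
gripper_width: 0.173
grip_force: 0.0
```

Call:
move_arm(deltas=[[[3.0, -0.3, 0, -6], [5.9, -0.5, 0, -13], [5.9, -0.5, 0.5, -13], [5.9, -0.5, 0.5, -13]]])

```text
clock: 5.02
tcp_pos: [427.0, -68.1, 92.7]
orientation: [-0.537, 0.843, 0.001, -0.001]
wrist_force: [-0.6, -0.8, -0.1]
gripper_width: 0.173
grip_force: 0.0
```

```bash
python3 - <<'E'
from cell import *
from plan import *
from scipy.spatial.transform import Rotation as R
o=get_obs();p=o["tcp_pos"];x=R.from_quat(o["orientation"]).apply([-1,0,0]);t=np.degrees(np.arctan2(x[1],x[0]));print(p,t)
a=(444,-33.5);w=(490,66)
plan((*p,t),[(*behind(a,65.2,38),8,t,30),(*behind(w,65.2),8,t,11)])
E
```

```text
[427.04657076 -68.08629328  92.74434105] 64.99419299659218
[[[-0.0,-0.0,2.8,0],[-0.0,-0.1,5.6,0],[-0.1,-0.1,8.5,0],[-1.1,-0.1,8.5,0],[-2.2,-0.1,8.5,0]]]
[[[-1.1,0.0,-0.0,0],[-2.2,0.0,-0.0,0],[-3.3,0.0,-0.0,0],[-4.4,0.0,-0.0,0],[-5.5,0.0,-0.0,0]]]
[[[-1.1,0.0,-0.0,0],[-2.2,0.0,-0.0,0],[-3.3,0.0,-0.0,0],[-4.4,0.1,-0.0,0]]]
end [478.2, 41.6, 7.7, 65.0]
```

Call:
move_arm(deltas=[[[0, 0, 2.8, 0], [0, 0, 5.6, 0], [0, 0, 8.5, 0], [-1.1, 0, 8.5, 0], [-2.2, 0, 8.5, 0]]])

```text
clock: 5.43
tcp_pos: [438.0, -46.4, 7.7]
orientation: [-0.538, 0.843, 0.0, -0.002]
wrist_force: [0.4, -0.2, 0.2]
gripper_width: 0.175
grip_force: 0.2
```

Call:
move_arm(deltas=[[[-1.1, 0, 0, 0], [-2.2, 0, 0, 0], [-3.3, 0, 0, 0], [-4.4, 0, 0, 0], [-5.5, 0, 0, 0]]])

```text
clock: 5.85
tcp_pos: [462.4, 4.4, 9.5]
orientation: [-0.539, 0.842, -0.0, 0.001]
wrist_force: [0.1, -0.8, 1.2]
gripper_width: 0.171
grip_force: 0.2
```

Call:
move_arm(deltas=[[[-1.1, 0, 0, 0], [-2.2, 0, 0, 0], [-3.3, 0, 0, 0], [-4.4, 0, 0, 0], [-4.4, 0, 0, 0]]])

```text
clock: 6.27
tcp_pos: [481.7, 44.8, 8.7]
orientation: [-0.539, 0.842, -0.0, 0.001]
wrist_force: [-0.5, 0.5, -0.0]
gripper_width: 0.17
grip_force: 0.0
```

Call:
move_arm(deltas=[[[2.0, 0, 0, 0], [2.0, 0, -3.0, 0], [2.0, 0, -6.0, 0], [2.0, 0, -9.0, 0], [2.0, 0, -9.0, 0]]])

```text
clock: 6.68
tcp_pos: [475.2, 25.5, 103.9]
orientation: [-0.539, 0.842, -0.002, 0.006]
wrist_force: [-0.4, 0.3, -0.1]
gripper_width: 0.175
grip_force: 0.0
```

```bash
cat > st.py <<'E'
from cell import *
from h import *
from plan import *
def st():
    o=get_obs();p=o["tcp_pos"];x=R.from_quat(o["orientation"]).apply([-1,0,0]);t=np.degrees(np.arctan2(x[1],x[0]));print(o["clock"],p,t)
    for n in("scene","side"):
        c=read_camera(n)
        for q in posts(c):print(*q)
    return p,t,c
E
python3 - <<'E'
from st import *
p,t,c=st()
cv2.imwrite("pics/s3.png",c["img"][150:390,180:500].repeat(2,0).repeat(2,1))
E
```

```text
6.6833 [475.24527422  25.54887876 103.90511481] 65.24264279273004
430 [586.5 124.4] 19.2 [584.1 126.7  27.3] [254 230  22  24]
332 [491.8  73.2] 18.3 [491.1  77.2  27.4] [318 230  22  22]
566 [446.8 233.8] 18.5 [444.8 236.6  27.3] [293 284  25  29]
219 [583.2 128.8] 17.5 [576.5 138.8  27.2] [249 226  22  17]
215 [489.9  77.6] 17.4 [483.9  88.   26.8] [313 230  22  18]
560 [447.6 233.1] 19.7 [445.2 233.9  28.1] [276 294  25  30]
```

View pics/s3.png

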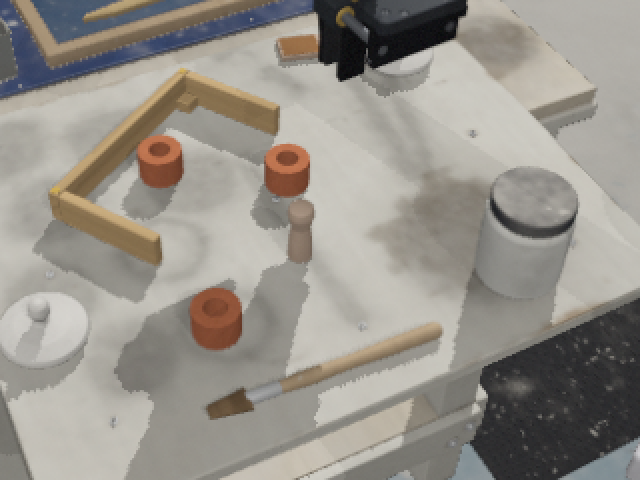

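Post_2 is inside the frame at crop (160,160) and post_1 waits before the mouth at (288,170). The stamp stands and the rest looks unmoved.

```bash
python3 - <<'E'
from plan import *
a=(492,73);w=(583,70);t=-2
plan((474.5,26,104,65),[(*behind(a,t,38),100,t,38),(*behind(a,t,38),9,t,30),(*behind(w,t),9,t,11),(*behind(w,t,45),9,t,15),(*behind(w,t,45),100,t,35)])
E
```

```text
[[[-0.4,0.4,0.0,7],[-0.7,0.8,0.1,13],[-1.1,1.2,0.1,20],[-1.4,1.6,0.2,27],[-1.8,1.9,0.2,34]]]
[[[-0.0,0.5,0.0,6],[-0.1,1.1,0.1,13],[-0.2,1.6,0.1,20],[-0.2,2.1,0.2,26],[-0.3,2.6,0.2,33]]]
[[[0.0,0.0,2.3,0],[0.0,0.0,4.6,0],[0.0,0.0,6.8,0],[0.0,0.0,9.1,0],[-1.0,0.0,9.1,0]]]
[[[-1.0,0.0,-0.0,0],[-2.1,0.0,-0.0,0],[-3.1,0.0,-0.0,0],[-4.1,0.0,-0.0,0],[-5.1,0.0,-0.0,0]]]
[[[-1.0,0.0,-0.0,0],[-2.1,0.0,-0.0,0],[-3.1,0.0,-0.0,0],[-4.1,0.0,-0.0,0],[-3.2,0.0,-0.0,0]]]
[[[0.9,0.0,-0.0,0],[0.9,0.0,-3.0,0],[0.9,0.0,-6.1,0],[0.9,0.0,-9.1,0]]]
end [538.0, 71.2, 100.0, -2.0]
```

Call:
move_arm(deltas=[[[-0.4, 0.4, 0, 7], [-0.7, 0.8, 0, 13], [-1.1, 1.2, 0, 20], [-1.4, 1.6, 0, 27], [-1.8, 1.9, 0, 34]]])

```text
clock: 7.2
tcp_pos: [460.2, 48.6, 96.8]
orientation: [-0.266, 0.964, -0.0, -0.002]
wrist_force: [-0.3, 0.3, -0.2]
gripper_width: 0.173
grip_force: 0.0
```

Call:
move_arm(deltas=[[[0, 0.5, 0, 6], [-0.1, 1.1, 0, 13], [-0.2, 1.6, 0, 20], [-0.2, 2.1, 0, 26], [-0.3, 2.6, 0.2, 33]]])

```text
clock: 7.62
tcp_pos: [449.7, 72.5, 95.1]
orientation: [0.019, 1.0, -0.001, -0.001]
wrist_force: [0.5, 0.8, -0.0]
gripper_width: 0.176
grip_force: 0.0
```

```bash
python3 - <<'E'
from st import *
p,t,c=st()
print(behind((492,73),-2,38))
E
```

```text
7.6167 [449.71461425  72.4509036   95.1015079 ] -2.1620168050401403
419 [585.4 124.5] 19.3 [584.5 127.1  27.5] [254 230  22  24]
343 [491.9  73.7] 18.4 [491.5  76.5  27.5] [318 230  22  23]
541 [446.3 233.1] 18.4 [445.2 236.6  27.3] [293 284  25  29]
217 [581.8 129.4] 17.0 [574.3 137.2  26.6] [250 226  21  17]
226 [489.1  78.6] 17.7 [482.5  86.5  27.2] [313 230  22  18]
92 [450.5 231.1] 8.8 [451.7 225.2  26.2] [281 299  13  10]
257 [443.7 237.8] 17.4 [437.6 248.1  27. ] [276 306  25  18]
(np.float64(454.02314857327434), np.float64(74.32618087469504))
```

Call:
move_arm(deltas=[[[0, 0.2, 2.3, 0], [0, 0.2, 4.6, 0], [0, 0.2, 6.8, 0], [0, 0.2, 8.6, 0], [-1.0, 0.2, 8.6, 0]]])

```text
clock: 8.13
tcp_pos: [456.3, 72.1, 6.6]
orientation: [0.015, 1.0, -0.003, -0.005]
wrist_force: [-0.2, -0.4, -0.1]
gripper_width: 0.173
grip_force: 0.0
```

Call:
move_arm(deltas=[[[-1.0, 0, 0, 0], [-2.1, 0, 0, 0], [-3.2, 0, 0, 0], [-4.3, 0, 0, 0], [-5.4, 0, 0, 0]]])

```text
clock: 8.55
tcp_pos: [517.5, 72.9, 11.9]
orientation: [0.015, 1.0, 0.001, 0.001]
wrist_force: [0.0, 0.6, -0.5]
gripper_width: 0.174
grip_force: 0.1
```

Call:
move_arm(deltas=[[[-1.0, 0, 0, 0], [-2.1, 0, 0, 0], [-3.2, 0, 0, 0], [-4.2, 0, 0, 0], [-4.2, 0, 0, 0]]])

```text
clock: 8.97
tcp_pos: [560.4, 71.7, 11.7]
orientation: [0.015, 1.0, 0.001, 0.002]
wrist_force: [1.1, 0.0, 0.2]
gripper_width: 0.169
grip_force: 0.0
```

Call:
move_arm(deltas=[[[1.8, 0, 0, 0], [1.8, 0, 0, 0], [1.8, 0, -3.0, 0], [1.8, 0, -6.0, 0], [1.8, 0, -9.0, 0]]])

```text
clock: 9.38
tcp_pos: [538.9, 71.7, 101.9]
orientation: [0.015, 1.0, -0.0, -0.0]
wrist_force: [0.6, 0.2, 0.0]
gripper_width: 0.172
grip_force: 0.0
```

```bash
python3 - <<'E'
from st import *
p,t,c=st()
cc=(446.8,233);w=(497,166);h=-53.2
plan((*p,t),[(500,200,110,t-28,38),(*behind(cc,h,34),110,h,38)])
print(behind(cc,h,34),behind(w,h))
E
```

```text
9.3833 [538.86791637  71.73017068 101.9194718 ] -1.760713460562936
782 [584.5  98.3] 43.8 [585.4 111.1  27.3] [254 218  37  36]
519 [446.3 233. ] 18.2 [444.4 237.2  27.3] [293 284  25  29]
413 [579.9 106.5] 39.0 [576.7 120.6  26.7] [250 210  39  33]
574 [448.9 233.4] 19.8 [446.2 234.7  28.2] [276 294  25  30]
[[[1.1,3.2,-0.2,7],[2.1,6.4,-0.4,14],[3.2,9.5,-0.6,21],[4.3,12.7,-0.8,28],[6.2,14.1,-0.8,34]]]
[[[2.4,0.2,-0.0,6],[4.7,0.4,-0.0,12],[7.1,0.5,-0.0,17]]]
end [426.5, 260.1, 109.9, -52.8]
(np.float64(426.4331976504701), np.float64(260.22486661225696)) (np.float64(480.8263628400792), np.float64(187.61974701561581))
```

Call:
move_arm(deltas=[[[1.1, 3.2, -0.2, 7], [2.1, 6.4, -0.4, 14], [3.2, 9.5, -0.6, 21], [4.3, 12.7, -0.8, 28], [6.2, 14.1, -0.8, 34]]], jaw=1.0)

```text
clock: 9.9
tcp_pos: [482.9, 218.3, 109.3]
orientation: [0.309, 0.951, 0.002, 0.001]
wrist_force: [-0.5, -0.9, 0.7]
gripper_width: 0.118
grip_force: 0.0
```

Call:
move_arm(deltas=[[[2.4, 0.2, 0, 6], [4.7, 0.4, 0, 12], [7.1, 0.5, 0, 17], [7.1, 0.5, 0, 17], [7.1, 0.5, 0, 17]]])

```text
clock: 10.32
tcp_pos: [452.7, 228.2, 101.2]
orientation: [0.418, 0.908, 0.02, -0.036]
wrist_force: [-0.4, 0.0, 0.2]
gripper_width: 0.113
grip_force: 0.0
```

```bash
python3 - <<'E'
from st import *
p,t,c=st()
cc=(446.8,233);w=(497,166);h=-53.2
plan((*p,t),[(*behind(cc,h,34),9,t,25),(*behind(w,h),9,t,11)])
cv2.imwrite("pics/s4.png",c["img"][150:390,180:500].repeat(2,0).repeat(2,1))
E
```

```text
10.3167 [452.67185595 228.16662187 101.15536838] -49.426895521961086
739 [585.1  97. ] 44.8 [585.5 111.3  27.4] [254 218  36  35]
455 [446.5 232.8] 18.5 [445.6 236.5  27.4] [293 284  25  29]
95 [450.7 230.7] 8.9 [454.6 225.9  26.7] [281 299  13   9]
238 [443.2 239.7] 16.5 [436.9 247.2  26.5] [276 307  25  17]
[[[0.8,0.0,1.8,0],[1.7,0.0,3.7,0],[2.5,0.1,5.5,0],[3.3,0.1,7.4,0],[4.1,0.1,9.2,0]]]
[[[-1.0,-0.1,0.0,0],[-2.0,-0.1,0.0,0],[-3.0,-0.2,0.0,0],[-4.0,-0.3,0.0,0],[-5.0,-0.3,0.0,0]]]
[[[-1.0,-0.1,0.0,0],[-2.0,-0.2,0.0,0],[-3.0,-0.2,0.0,0],[-4.0,-0.3,0.0,0]]]
end [480.7, 187.7, 9.2, -49.4]
```

View pics/s4.png

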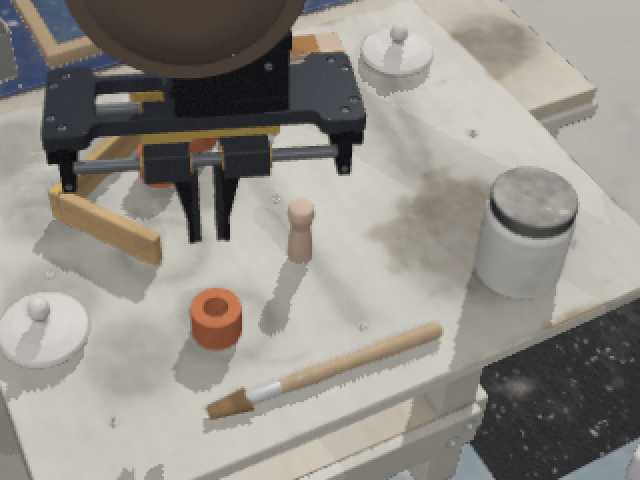

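The gripper hovers over the slab, with its tips at crop (210,240) short of post_3 at (216,318). It has not reached the commanded point, so I'm checking the joints.

```bash
python3 - <<'E'
from cell import *
import numpy as np
o=get_obs()
for k in("q","joint_velocities","tau","tcp_pos","torque","wrist_force"):print(k,o[k].round(3))
E
```

```text
q [ 0.734  0.323 -0.391 -0.109 -0.851 -3.096]
joint_velocities [ 0.     0.002  0.002 -0.005 -0.001 -0.001]
tau [-2.7000e-02 -3.2056e+01  1.4810e+01  3.1310e+00 -4.3000e-02 -1.0000e-03]
tcp_pos [452.864 228.434 101.288]
torque [-0.248 -0.171  0.013]
wrist_force [-0.937 -0.894  0.882]
```

Joint 6 is at its limit, so I'll turn the gripper half a turn the other way (same broom).

Call:
move_arm(deltas=[[[0, 0, 0, -7], [0, 0, 0, -14], [0, 0, 0, -21], [0, 0, 0, -28], [0, 0, 0, -35]]])

```text
clock: 10.83
tcp_pos: [452.8, 228.5, 101.2]
orientation: [0.123, 0.992, 0.03, -0.028]
wrist_force: [-0.0, -0.0, 0.1]
gripper_width: 0.113
grip_force: 0.0
```

Call:
move_arm(deltas=[[[0, 0, 0, -7], [0, 0, 0, -14], [0, 0, 0, -21], [0, 0, 0, -28], [0, 0, 0, -35]]])

```text
clock: 11.25
tcp_pos: [452.8, 228.5, 101.2]
orientation: [-0.181, 0.983, 0.037, -0.018]
wrist_force: [0.3, -0.8, -0.5]
gripper_width: 0.111
grip_force: 0.0
```

Call:
move_arm(deltas=[[[0, 0, 0, -7], [0, 0, 0, -14], [0, 0, 0, -21], [0, 0, 0, -28], [0, 0, 0, -35]]])

```text
clock: 11.67
tcp_pos: [452.8, 228.5, 101.2]
orientation: [-0.468, 0.883, 0.041, -0.006]
wrist_force: [-1.0, 0.0, -0.6]
gripper_width: 0.116
grip_force: 0.0
```

Call:
move_arm(deltas=[[[0, 0, 0, -7], [0, 0, 0, -14], [0, 0, 0, -21], [0, 0, 0, -28], [0, 0, 0, -35]]])

```text
clock: 12.08
tcp_pos: [452.8, 228.5, 101.2]
orientation: [0.712, -0.701, -0.041, -0.006]
wrist_force: [-0.2, 0.1, 0.3]
gripper_width: 0.114
grip_force: 0.0
```

Call:
move_arm(deltas=[[[0, 0, 0, -7], [0, 0, 0, -14], [0, 0, 0, -21], [0, 0, 0, -28], [0, 0, 0, -35]]])

```text
clock: 12.5
tcp_pos: [452.8, 228.5, 101.2]
orientation: [0.89, -0.454, -0.037, -0.018]
wrist_force: [0.2, -0.6, -0.8]
gripper_width: 0.116
grip_force: 0.0
```

```bash
python3 - <<'E'
from st import *
print(get_obs()["q"].round(2))
p,t,c=st()
E
```

```text
[ 0.73  0.32 -0.39 -0.11 -0.85 -0.04]
12.5 [452.78315426 228.52759184 101.23585539] 125.91139272574893
738 [588.8  98.6] 43.9 [585.4 112.7  27.3] [254 217  37  37]
455 [446.9 234.1] 18.8 [445.7 236.2  27.2] [293 284  25  29]
96 [451.2 230. ] 9.3 [452.3 226.   26.5] [281 298  13  11]
244 [443.6 238. ] 17.5 [437.2 247.7  26.8] [276 306  25  18]
```

```bash
cat > plan3.py <<'E'
import numpy as np
from scipy.spatial.transform import Rotation as R
def plan3(o,wps):
    """o: obs; wps: x,y,z,turn about tool z from now (deg), mm/row; full 3D tool axes"""
    p0=np.array(o["tcp_pos"]);R0=R.from_quat(o["orientation"]);cur=np.r_[p0,0];rows=[]
    for w in wps:
        t=np.array(w[:4],float);n=int(np.ceil(max(np.linalg.norm(t[:3]-cur[:3])/w[4],abs(t[3]-cur[3])/7)))
        rows+=[cur+(t-cur)*k/n for k in range(1,n+1)];cur=t
    b=np.r_[p0,0]
    for i in range(0,len(rows),5):
        Rb=R0*R.from_euler('z',b[3],degrees=True);out=[]
        for r in rows[i:i+5]:
            d=Rb.inv().apply(r[:3]-b[:3])/10;out.append([*[float(round(v,1)) for v in d],int(round(r[3]-b[3]))])
        print(str([out]).replace(" ",""))
        l=out[-1];b=np.r_[b[:3]+Rb.apply(np.array(l[:3])*10),b[3]+l[3]]
    print("end",b.round(1).tolist())
E
python3 - <<'E'
from cell import *
from plan3 import *; from plan import behind
o=get_obs();M=R.from_quat(o["orientation"]).as_matrix();print(M.round(3))
h=-53.2;d=np.array([np.cos(np.radians(h)),np.sin(np.radians(h)),0]);print("tip lead",M[:,2]@d, "lateral",M[:,2]@[-d[1],d[0],0])
x=M[:,0];print("x heading",np.degrees(np.arctan2(x[1],x[0])))
E
```

```text
[[ 0.579 -0.814 -0.049]
 [-0.811 -0.581  0.066]
 [-0.082  0.001 -0.997]]
tip lead -0.08245916030990491 lateral 0.0006296403155604396
x heading -54.45773228734282
```

The clamp at the limit left the tool tilted 4.7° sideways, with the finger tops leading the push, which risks tipping a post. Touching the opposite joint-6 limit gently should tilt it back the other way.

Call:
move_arm(deltas=[[[0, 0, 0, -7], [0, 0, 0, -14], [0, 0, 0, -21], [0, 0, 0, -28], [0, 0, 0, -35]]])

```text
clock: 13.02
tcp_pos: [452.6, 228.5, 101.1]
orientation: [0.985, -0.168, -0.03, -0.029]
wrist_force: [-0.1, 0.5, -0.5]
gripper_width: 0.114
grip_force: 0.0
```

Call:
move_arm(deltas=[[[0, 0, 0, -7], [0, 0, 0, -14], [0, 0, 0, -21], [0, 0, 0, -28], [0, 0, 0, -35]]])

```text
clock: 13.43
tcp_pos: [452.6, 228.5, 101.2]
orientation: [0.99, 0.136, -0.02, -0.036]
wrist_force: [0.4, -0.7, -0.5]
gripper_width: 0.113
grip_force: 0.0
```

Call:
move_arm(deltas=[[[0, 0, 0, -7], [0, 0, 0, -14], [0, 0, 0, -21], [0, 0, 0, -28], [0, 0, 0, -35]]])

```text
clock: 13.85
tcp_pos: [452.6, 228.5, 101.2]
orientation: [0.903, 0.428, -0.008, -0.041]
wrist_force: [0.4, 0.4, -0.2]
gripper_width: 0.113
grip_force: 0.0
```

Call:
move_arm(deltas=[[[0, 0, 0, -7], [0, 0, 0, -14], [0, 0, 0, -21], [0, 0, 0, -28], [0, 0, 0, -35]]])

```text
clock: 14.27
tcp_pos: [452.6, 228.5, 101.2]
orientation: [0.733, 0.679, 0.005, -0.041]
wrist_force: [-0.4, 0.3, -0.1]
gripper_width: 0.113
grip_force: 0.0
```

Call:
move_arm(deltas=[[[0, 0, 0, -7], [0, 0, 0, -14], [0, 0, 0, -21], [0, 0, 0, -28], [0, 0, 0, -35]]])

```text
clock: 14.68
tcp_pos: [452.6, 228.5, 101.1]
orientation: [0.494, 0.868, 0.017, -0.038]
wrist_force: [0.3, 0.2, 0.4]
gripper_width: 0.117
grip_force: 0.0
```

Call:
move_arm(deltas=[[[0, 0, 0, -4], [0, 0, 0, -7]]])

```text
clock: 14.85
tcp_pos: [449.3, 232.6, 101.9]
orientation: [0.446, 0.894, 0.016, -0.031]
wrist_force: [-0.4, -0.5, -0.6]
gripper_width: 0.114
grip_force: 0.0
```

```bash
cat > t.py <<'E'
from cell import *
from plan3 import *
o=get_obs();M=R.from_quat(o["orientation"]).as_matrix();x=M[:,0]
print(o["clock"],o["q"].round(3),"p",o["tcp_pos"].round(1),"z",M[:,2].round(4),"x head",np.degrees(np.arctan2(x[1],x[0])).round(1))
E
python3 t.py
```

```text
14.85 [ 0.753  0.318 -0.402 -0.093 -0.844  3.095] p [449.3 232.6 101.9] z [-0.0411  0.057  -0.9975] x head 127.0
```

Call:
move_arm(deltas=[[[0, 0, 0, -5], [0, 0, 0, -5]]])

```text
clock: 15.02
tcp_pos: [438.3, 243.3, 103.4]
orientation: [0.414, 0.91, 0.012, -0.018]
wrist_force: [-0.4, -0.2, -0.5]
gripper_width: 0.112
grip_force: 0.0
```

Call:
move_arm(deltas=[[[0, 0, 0, -7], [0, 0, 0, -7]]])

```text
clock: 15.18
tcp_pos: [424.3, 254.8, 103.4]
orientation: [0.368, 0.93, 0.007, 0.001]
wrist_force: [-0.8, -0.5, -0.4]
gripper_width: 0.116
grip_force: 0.0
```

```bash
python3 t.py
```

```text
15.1833 [ 0.868  0.288 -0.476 -0.004 -0.793  3.093] p [424.3 254.8 103.4] z [ 0.0068  0.0123 -0.9999] x head 136.8
```

```bash
python3 - <<'E'
from cell import *
from plan3 import *; from plan import behind
o=get_obs();h=-53.2
plan3(o,[(*behind((446.8,233),h,34),105,190,30)])
E
```

```text
[[[0.0,0.0,-0.0,7],[0.0,0.0,-0.0,14],[0.0,0.1,-0.0,20],[0.0,0.1,-0.0,27],[0.0,0.1,-0.0,34]]]
[[[0.0,-0.0,-0.0,7],[0.1,-0.0,-0.0,14],[0.1,0.0,-0.0,20],[0.1,0.0,-0.0,27],[0.1,0.0,-0.1,34]]]
[[[0.1,0.0,0.0,7],[0.1,0.0,0.0,13],[0.1,0.0,0.0,20],[0.1,0.0,0.0,27],[0.1,0.0,0.0,34]]]
[[[0.1,-0.0,0.0,7],[0.1,-0.0,0.0,13],[0.1,-0.0,0.0,20],[0.1,-0.0,-0.0,27],[0.1,-0.1,-0.0,34]]]
[[[0.1,-0.0,-0.0,6],[0.1,-0.0,-0.0,13],[0.1,-0.0,-0.0,20],[0.1,-0.1,-0.0,27],[0.1,-0.1,-0.0,34]]]
[[[-0.0,0.0,-0.0,6],[-0.0,-0.0,-0.0,13],[-0.0,-0.0,-0.1,20]]]
end [426.4, 259.9, 105.4, 190.0]
```

I'll simply turn in place, then plan the descent.

Call:
move_arm(deltas=[[[0, 0, 0, 7], [0, 0, 0, 14], [0, 0, 0, 21], [0, 0, 0, 28], [0, 0, 0, 35]]])

```text
clock: 15.6
tcp_pos: [426.1, 254.0, 103.5]
orientation: [0.635, 0.772, 0.007, -0.002]
wrist_force: [-0.4, 0.2, -0.5]
gripper_width: 0.112
grip_force: 0.0
```

Call:
move_arm(deltas=[[[0, 0, 0, 7], [0, 0, 0, 14], [0, 0, 0, 21], [0, 0, 0, 28], [0, 0, 0, 35]]])

```text
clock: 16.02
tcp_pos: [426.1, 254.0, 103.5]
orientation: [0.838, 0.545, 0.006, -0.004]
wrist_force: [-0.8, 0.8, -0.4]
gripper_width: 0.118
grip_force: 0.0
```

Call:
move_arm(deltas=[[[0, 0, 0, 7], [0, 0, 0, 14], [0, 0, 0, 21], [0, 0, 0, 28], [0, 0, 0, 35]]])

```text
clock: 16.43
tcp_pos: [426.2, 254.0, 103.5]
orientation: [0.963, 0.268, 0.005, -0.006]
wrist_force: [-0.1, -0.0, 0.8]
gripper_width: 0.117
grip_force: 0.0
```

Call:
move_arm(deltas=[[[0, 0, 0, 7], [0, 0, 0, 14], [0, 0, 0, 21], [0, 0, 0, 28], [0, 0, 0, 35]]])

```text
clock: 16.85
tcp_pos: [426.2, 254.0, 103.5]
orientation: [0.999, -0.034, 0.003, -0.007]
wrist_force: [-0.3, -0.7, 0.5]
gripper_width: 0.115
grip_force: 0.0
```

Call:
move_arm(deltas=[[[0, 0, 0, 7], [0, 0, 0, 14], [0, 0, 0, 21], [0, 0, 0, 28], [0, 0, 0, 35]]])

```text
clock: 17.27
tcp_pos: [426.2, 254.0, 103.5]
orientation: [0.943, -0.333, 0.001, -0.008]
wrist_force: [0.8, 0.1, 0.5]
gripper_width: 0.116
grip_force: 0.0
```

Call:
move_arm(deltas=[[[0, 0, 0, 5], [0, 0, 0, 10], [0, 0, 0, 15], [0, 0, 0, 15]]])

```text
clock: 17.6
tcp_pos: [426.1, 254.0, 103.5]
orientation: [0.893, -0.451, -0.0, -0.008]
wrist_force: [-0.3, -0.1, 0.6]
gripper_width: 0.117
grip_force: 0.0
```

```bash
python3 t.py; python3 - <<'E'
from cell import *
from plan3 import *; from plan import behind
o=get_obs();h=-53.2;s=behind((446.8,233),h,34)
plan3(o,[(*s,70,0,30),(*s,9,0,30),(*behind((497,166),h),9,0,11)])
E
```

```text
17.6 [ 0.863  0.29  -0.473 -0.006 -0.794 -0.224] p [426.1 254.  103.5] z [ 0.0062  0.0137 -0.9999] x head -53.6
[[[-0.2,-0.2,1.7,0],[-0.5,-0.4,3.4,0],[-0.4,-0.3,5.4,0],[-0.4,-0.3,7.4,0],[-0.4,-0.3,9.5,0]]]
[[[1.0,0.0,-0.1,0],[2.0,0.0,-0.1,0],[3.0,0.0,-0.1,0],[4.0,-0.0,-0.1,0],[5.0,-0.0,-0.1,0]]]
[[[1.0,-0.0,0.0,0],[2.0,-0.0,0.0,0],[3.0,-0.0,-0.0,0],[4.1,-0.0,-0.0,0]]]
end [480.7, 187.0, 8.9, 0.0]
```

Call:
move_arm(deltas=[[[-0.2, -0.2, 1.7, 0], [-0.5, -0.4, 3.4, 0], [-0.4, -0.3, 5.4, 0], [-0.4, -0.3, 7.4, 0], [-0.4, -0.3, 9.4, 0]]])

```text
clock: 18.02
tcp_pos: [426.9, 260.5, 8.9]
orientation: [0.894, -0.449, -0.0, -0.008]
wrist_force: [-0.4, 1.0, -1.1]
gripper_width: 0.116
grip_force: 0.0
```

Call:
move_arm(deltas=[[[1.0, 0, 0, 0], [2.0, 0, 0, 0], [3.0, 0, 0, 0], [4.0, 0, 0, 0], [5.0, 0, 0, 0]]])

```text
clock: 18.43
tcp_pos: [457.8, 219.6, 10.2]
orientation: [0.893, -0.449, 0.0, -0.009]
wrist_force: [-0.3, -0.4, -0.5]
gripper_width: 0.118
grip_force: 0.2
```

```bash
python3 - <<'E'
from st import *
p,t,c=st()
cv2.imwrite("pics/s5.png",c["img"][150:390,180:500].repeat(2,0).repeat(2,1))
E
```

```text
18.4333 [457.82512427 219.57348808  10.24519856] 126.60137206558025
155 [581.1 132.3] 15.8 [576.3 138.3  10.9] [255 244  20  10]
121 [470.3 197.1] 17.2 [466.3 204.6  27. ] [300 268   7  26]
```

View pics/s5.png

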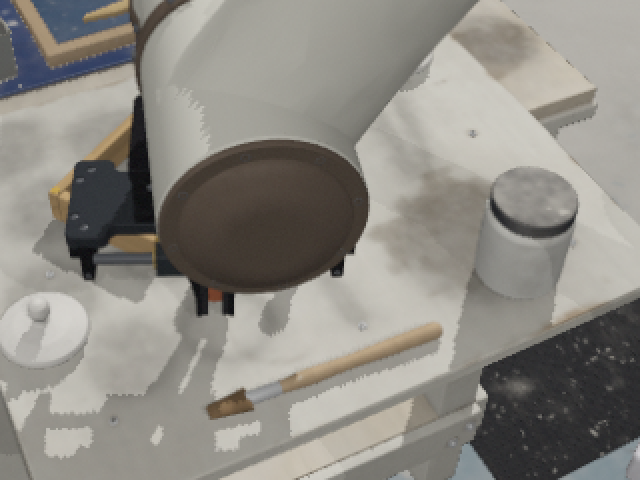

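The fingers, at crop (215,300), have the post ahead of them (red between at (216,295)), and the brush and lid are undisturbed. I'll continue to the waypoint, back off and lift.

Call:
move_arm(deltas=[[[1.0, 0, 0, 0], [2.0, 0, 0, 0], [3.0, 0, 0, 0], [4.0, 0, 0, 0], [4.0, 0, 0, 0]]])

```text
clock: 18.95
tcp_pos: [481.3, 186.6, 8.8]
orientation: [0.893, -0.45, -0.0, -0.007]
wrist_force: [0.4, 0.4, 0.9]
gripper_width: 0.112
grip_force: 0.0
```

Call:
move_arm(deltas=[[[-2.0, 0, 0, 0], [-2.0, 0, 0, 0], [-2.0, 0, -3.0, 0], [-2.0, 0, -6.0, 0], [-2.0, 0, -9.0, 0]]])

```text
clock: 19.37
tcp_pos: [467.4, 202.4, 99.5]
orientation: [0.894, -0.449, -0.001, -0.006]
wrist_force: [0.4, 0.1, 0.6]
gripper_width: 0.106
grip_force: 0.0
```

```bash
python3 t.py; python3 - <<'E'
from st import *
p,t,c=st()
# stamp check
P=cloud(c);m=(P[...,2]>35)&(P[...,2]<60)&(abs(P[...,0]-438)<25)&(abs(P[...,1]-136)<25)&(c["range_z"]>0);q=P[m];print("stamp",len(q),q.min(0) if len(q) else 0,q.max(0) if len(q) else 0)
E
```

```text
19.3667 [ 0.724  0.317 -0.443 -0.008 -0.799 -0.078] p [467.4 202.4  99.5] z [ 0.0046  0.012  -0.9999] x head -53.3
19.3667 [467.3835304  202.38128312  99.49279953] 126.66381155346998
773 [584.2  99.9] 43.9 [585.5 110.1  27.3] [254 218  37  35]
443 [496.9 165.3] 18.4 [496.4 167.8  27.4] [287 254  23  25]
216 [583.  131.8] 16.0 [579.3 139.2  26. ] [249 227  22  16]
227 [493.4 172. ] 16.2 [489.  178.7  26.9] [277 264  23  16]
stamp 178 [428.69764868 128.4035253   35.09355256] [448.65808167 146.65036985  58.18248228]
```

```bash
python3 - <<'E'
from cell import *
from plan3 import *; from plan import behind
o=get_obs();h=3.5;s=behind((497,165.5),h,31.5)
plan3(o,[(*s,99,-57,30)])
print(s)
E
```

```text
[[[0.3,0.3,0.0,-6],[0.7,0.6,0.1,-13],[1.0,1.0,0.1,-19],[1.3,1.3,0.2,-25],[1.7,1.6,0.2,-32]]]
[[[0.1,0.4,0.1,-6],[0.2,0.9,0.1,-12],[0.3,1.3,0.2,-19],[0.4,1.8,0.2,-25]]]
end [465.4, 163.5, 99.0, -57.0]
(np.float64(465.5587538497112), np.float64(163.576971004652))
```

Call:
move_arm(deltas=[[[0.3, 0.3, 0, -6], [0.7, 0.6, 0, -13], [1.0, 1.0, 0, -19], [1.3, 1.3, 0.1, -25], [1.7, 1.6, 0.1, -32]]])

```text
clock: 19.88
tcp_pos: [464.6, 179.1, 97.0]
orientation: [0.983, -0.183, 0.001, -0.007]
wrist_force: [-0.0, -1.5, 0.7]
gripper_width: 0.112
grip_force: 0.0
```

Call:
move_arm(deltas=[[[0.1, 0.4, 0, -6], [0.2, 0.9, 0, -12], [0.3, 1.3, 0, -19], [0.4, 1.8, 0, -25], [0.4, 1.8, 0, -25]]])

```text
clock: 20.3
tcp_pos: [461.6, 160.5, 96.8]
orientation: [0.999, 0.032, 0.003, -0.006]
wrist_force: [-0.1, 0.2, 0.2]
gripper_width: 0.112
grip_force: 0.0
```

```bash
python3 t.py; python3 - <<'E'
from cell import *
from plan3 import *; from plan import behind
o=get_obs();h=3.5;s=behind((497,165.5),h,31.5);e=behind((584,170.8),h);f=behind((584,170.8),h,45)
plan3(o,[(*s,60,0,30),(*s,9,0,20),(*e,9,0,11),(*e,9,0,11)])
E
```

```text
20.3 [ 0.663  0.29  -0.494 -0.01  -0.776  0.979] p [461.6 160.5  96.8] z [ 0.0048  0.0128 -0.9999] x head 3.7
[[[0.2,-0.1,1.8,0],[0.4,-0.2,3.7,0],[0.4,-0.2,5.4,0],[0.4,-0.2,7.1,0],[0.4,-0.2,8.8,0]]]
[[[1.0,0.0,-0.0,0],[2.0,0.0,-0.0,0],[3.0,0.0,-0.0,0],[4.0,0.0,0.0,0],[5.1,0.0,0.0,0]]]
[[[1.0,0.0,0.0,0],[2.0,0.0,0.0,0],[3.0,0.1,0.0,0],[4.0,0.1,0.0,0]]]
end [556.8, 168.7, 9.3, 0.0]
```

Call:
move_arm(deltas=[[[0.2, -0.1, 1.8, 0], [0.4, -0.2, 3.7, 0], [0.4, -0.2, 5.4, 0], [0.4, -0.2, 7.1, 0], [0.4, -0.2, 8.8, 0]]])

```text
clock: 20.72
tcp_pos: [466.7, 165.0, 8.4]
orientation: [1.0, 0.03, 0.003, -0.007]
wrist_force: [-1.0, 0.2, 0.5]
gripper_width: 0.115
grip_force: 0.0
```

Call:
move_arm(deltas=[[[1.0, 0, 0, 0], [2.0, 0, 0, 0], [3.0, 0, 0, 0], [4.0, 0, 0, 0], [5.1, 0, 0, 0]]])

```text
clock: 21.13
tcp_pos: [519.7, 168.6, 10.9]
orientation: [0.999, 0.031, 0.004, -0.007]
wrist_force: [-0.1, 0.1, 0.2]
gripper_width: 0.119
grip_force: 0.1
```

Call:
move_arm(deltas=[[[1.0, 0, 0, 0], [2.0, 0, 0, 0], [3.0, 0, 0, 0], [4.0, 0, 0, 0], [4.0, 0, 0, 0]]])

```text
clock: 21.55
tcp_pos: [560.3, 171.2, 10.5]
orientation: [0.999, 0.031, 0.005, -0.007]
wrist_force: [0.4, 0.5, -0.5]
gripper_width: 0.112
grip_force: 0.0
```

Call:
move_arm(deltas=[[[-1.8, 0, 0, 0], [-1.8, 0, 0, 0], [-1.8, 0, -3.0, 0], [-1.8, 0, -6.0, 0], [-1.8, 0, -9.0, 0]]])

```text
clock: 21.97
tcp_pos: [538.8, 168.1, 100.8]
orientation: [0.999, 0.032, 0.003, -0.006]
wrist_force: [0.3, 0.7, 0.1]
gripper_width: 0.112
grip_force: 0.0
```

Call:
move_arm(deltas=[[[-1, 3.5, -3.0, 0], [-2, 7.0, -6.0, 0], [-3, 10.5, -9.0, 0], [-4, 14, -9, 0], [-5, 17, -9, 0]]])

```text
clock: 22.38
tcp_pos: [500.6, -6.6, 190.7]
orientation: [0.999, 0.033, 0.007, -0.007]
wrist_force: [0.7, -0.5, -0.8]
gripper_width: 0.119
grip_force: 0.0
```

```bash
python3 - <<'E'
from st import *
p,t,c=st()
cv2.imwrite("pics/s6.png",c["img"][150:390,180:500].repeat(2,0).repeat(2,1))
E
```

```text
22.3833 [500.58031595  -6.64893428 190.72312648] -176.27748595919795
1075 [588.9 123.5] 68.5 [585.4 131.7  27.4] [235 218  56  43]
449 [581.  105.1] 39.1 [576.4 120.4  26.8] [249 210  40  34]
175 [584.1 180. ] 16.1 [577.1 187.5  27. ] [229 243  22  16]
```

View pics/s6.png

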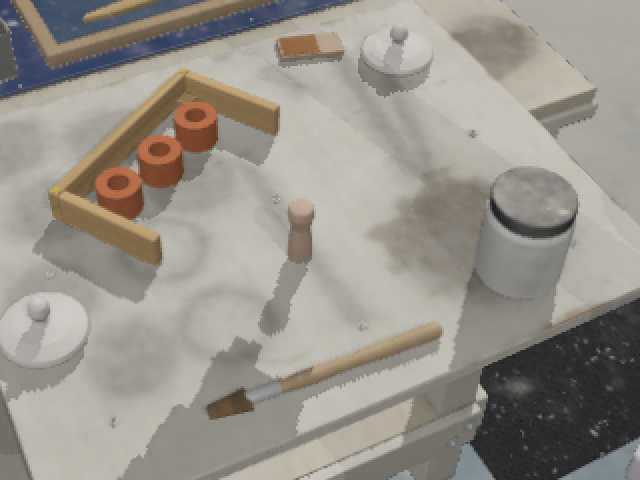

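All three posts stand inside the frame at crop (120,193), (160,160) and (196,126). The stamp, lids, brush, tile and jar are in their places, and the arm is clear.

```bash
python3 -c "
from cell import *
print(job_done())"
```

```text
the job is handed in; nothing more can be done
None
```

All three kiln posts stand upright and wholly inside the frame, swept there only by pushing. The stamp and everything else are where they were, and I handed the job in at about 22 s of the 72 s allowed.

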